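# Bolt the cradle, then hold the control knob over its shaft with tongs

### The job

Lock the number pad's cradle by sliding its barrel bolt fully home into the keeper. Then take the sprung bamboo tongs in the gripper, close their jaws on the round metal knob (never touching the knob with the gripper itself), and carry it to the bare brass shaft on the number pad, disturbing none of the loose parts around. Finish while still holding the knob with the tongs, upright, still and centred over the shaft, some 5 to 10 cm above it: do not put it down or let go.

Things in the scene. Friction and masses are not known exactly. Their poses are not given: they have to be found in the camera images.
- bolt (a joint): Barrel bolt of the cradle, metres slid: 0 = fully drawn back, 0.04 = fully home through the keeper (hard stop). It slides along the cradle's +y, stays where it is left and resists with about 2 N.
- bolt_handle (a point): Bolt's upright steel pin, 12 mm in diameter, pinched from above. This point, on its axis, is 53 mm above the table, the pin's top 63 mm; the bolt guides and keeper below end at 32 mm above the table. It stands at the cradle's near edge, 40 mm from the edge of the number pad, and moves with the bolt. Axes as the cradle's.
- cradle: Aluminium plate 210 x 170 x 8 mm, fixed, holding a clear-plastic number pad 132 x 100 mm (key tops 43 mm above the table, rows of 4 keys). Origin on the table under the pad's centre; x points from the bolt edge to the far edge, y along the bolt towards the keeper. The plate spans x = -130 to +80 mm; bolt line at x = -106 mm, keeper at y = +68 mm.
- shaft_top (a point): Top of the bare brass knob shaft (6 mm thick) in the far corner of the number pad, where one key place is empty: 46 mm above the table; on the cradle it lies at x = 39, y = -29 mm.
- tongs: Sprung bamboo tongs 195 mm long, 66 g, lying flat: a heel block and two flat arms, each 6 mm thick and 24 mm high, hinged at the heel, standing open sideways (in y) 0.12 rad each from parallel. Origin on the underside, on the centre line at the grip place, 75 mm ahead of the hinges; x points to the jaws, z up.
- tongs_grip (a point): The grip place: on the tongs' centre line, 12 mm above their underside; axes as the tongs. Here the arms measure 50 mm over their outsides when open, 34 mm when shut on the knob. The spring needs about 4 N on each arm to start closing, 10 N when shut on the knob; 25 N on each arm gives some 7 N at the jaws.
- tongs_jaw (a point): Middle between the jaws, 85 mm ahead of the grip place along the tongs' x, 12 mm above the underside; the arms end 18 mm further on. The jaws, the last 30 mm of the arms, are flat inside and 58 mm apart when open. Axes as the tongs.
- knob: Plain round aluminium knob, a cylinder 24 mm in diameter and 20 mm tall, 25 g, standing on one of two foam pads. Origin at the centre of its underside, z up along its axis.
- knob_center (a point): Centre of the knob, half-way up (10 mm above its underside).
- foam_knob (a point): Centre of the top of the black foam pad under the knob: 50 x 50 mm, 12 mm high, fixed. The other, like pad carries the square key.
- key_square_center (a point): Bystander: clear square key 18 x 18 x 13 mm on the other foam pad; its centre, half-way up.
- key_wide_center (a point): Bystander: clear wide key 18 x 37 x 13 mm lying on the table; its centre.
- key_spare_center (a point): Bystander: clear square key 18 x 18 x 13 mm on the table; its centre.
- oil_center (a point): Bystander: small amber bottle, 32 mm in diameter, about 70 mm tall, standing on the table; a point 35 mm above its underside.
- driver_grip (a point): Bystander: screwdriver with a black handle, 160 mm long, lying on the table; the middle of its handle.

How it is judged:
By the outcome, as a careful person would: the job done as asked, in the order asked, and still so for the second after the job is handed in, while the arm keeps its last pose, push and grip.
It also fails if it takes over 61 s, if anything falls off the work surface, if the arm or the gripper's body presses on something with over 40 N, if the wrist force passes 120 N, or if a joint passes its speed limit or range.

### The arm

A 6-joint arm with a two-finger parallel gripper is mounted at the origin on the work surface. World frame = base frame: x ahead of the robot, y to its left, z up, the work surface at z = 0. Lengths are in m, angles in degrees, forces in N, time in s.
With the tool pointing down it reaches from about 0.35 to 0.875 m from the base axis. Payload 4.2 kg.
Tool frame: the origin (TCP) lies between the finger pads; the fingertips stand 14 mm ahead of it and the grasp point (between the pads) lies 5 mm behind it (r.tcp_to_tips is the distance from the TCP to the fingertips, in m); y points along the fingers, x is the direction in which the jaws open and shut, and the axes are right-handed (so a half turn about y gives the same grasp; the last joint's range is limited). The gripper opens to 87 mm and grips with 3 to 60 N. Pads are 19 mm wide; open, the fingers measure 117 mm over their backs; the gripper's body (75 mm by 190 mm) begins 51 mm behind the grasp point.
Start: joints at [91.249, 22.042, 0.453, 0, -68.411, -14.817], TCP at [0.147, 0.608, 0.237] pointing down, gripper open.
Joint ranges: [-179.83, 179.83], [-69.29, 118.12], [-61.27, 80.66], [-181.25, 117.63], [-171.15, -9.14], [-177.46, 177.46]. Speed limits (degrees/s): [159.86, 159.86, 180, 180, 180, 180].

### API

Orientations are given as a 3x3 rotation matrix whose columns are the frame's x, y, z axes.
In Python, from station import sense, optics, ticket, r gives the robot as it stands.
- The arm moves only by the tool carry_out, never from a script. Its argument "steps" is a list that holds one entry, the list of rows, each a list of 6 numbers: the shift along the world's x, y, z in cm, then the turn, a rotation vector about the world's x, y, z in rad. A call has 1 to 20 rows; each row is the pose to reach, as a shift and turn from the pose commanded when the call began; what a row does not reach only later rows make up. A row lasts 1/8 s, in which the tool goes at most 62.5 mm and 10.7 degrees, less where a joint would pass 70% of its speed; a pose out of reach is approached as far as the arm can. A call with a gripper value outside its range is refused whole. "fingers" is the closure in counts, from 0 (fully open) to 255 (shut), set as the call begins (left out, the last holds). The fingers move at their own pace and stop on an object; the grip force is fixed at half the most. Time passes only in rows, so rows that repeat a pose let the fingers close. It gives the time, the measured TCP pose, the force and the opening at its end, in the units of the state.
- sense(): the state, without advancing time (a new reading comes with each control period).
- optics.capture(name): name is "scene" or "top"; returns a dict with "image" (384x512x3 uint8, red, green, blue), "fov_y" (degrees; the focal length in pixels is half the picture's height over the tangent of half this angle, whatever the lens; pixels are square), "cx", "cy" (the principal point, pixels), "rvec" (rotation vector, rad) and "tvec" (3), from world to camera coordinates, as OpenCV has them. Camera axes: x right, y down, z forward; pixel columns grow to the right and rows downward; lengths in m; the calibration is good to about 2 mm. A picture is of the moment at which its call begins. There is no depth.
- ticket.finish_job(): hands the job in, once; it reports no verdict.
The state is a dict: "time_s": time; "joints": joint angles; "joint_velocities": joint speeds; "effort": joint torques, N m; "tcp_pos": TCP position; "ee_rot": TCP orientation; "wrist_force": force on the tool from outside, world axes, zero at the start; "moment": the same for the moment, N m; "gripper_width": opening from 0.0 (shut) to 1.0 (fully open).
Only numpy, scipy, OpenCV 4.12 (cv2) and the standard library are available. Lean on these libraries where they do the work, as an engineer would, in place of code of your own. Each camera call takes 0.05 s, during which the arm holds its last target.

## Working session

There is one attempt and no reset: what is moved stays moved. The work goes in short steps, Python scripts to look and compute and a tool call to move; the robot and the scene stay as the last step left them, time stands still between calls to the robot, and variables do not carry over. Pictures are saved under pics/ and viewed, and the job is handed in when it is done.

Besides the shell and the picture viewer there is one more tool, called after "Request:" in YAML: its name, and indented under it one key for each argument. carry_out: Moves the arm, as the interface text tells. Its arguments: {"type":"object","properties":{"steps":{"type":"array","items":{"type":"array","items":{"type":"array","items":{"type":"number"}}}},"fingers":{"type":"number"}},"required":["steps"]}

```bash
mkdir -p pics; ls; python3 - <<'E'
from station import sense, optics, ticket, r
import cv2
print(sense())
for n in("scene","top"):
    d=optics.capture(n)
    print(n,{k:v for k,v in d.items() if k!="image"})
    cv2.imwrite(f"pics/{n}0.png",d["image"][:,:,::-1])
E
```

```text
pics
{'time_s': 0.0, 'joints': array([ 9.12462098e+01,  2.20918967e+01,  3.80534225e-01, -2.81303964e-02,
       -6.84111511e+01, -1.48167468e+01]), 'joint_velocities': array([ 0.00962945, -0.01457729,  0.03900454, -0.02207273, -0.03088304,
       -0.01121309]), 'effort': array([-2.34521940e-04, -3.90667427e+01,  1.87405211e+01,  4.21981260e+00,
        1.10169168e-02, -1.98851349e-04]), 'tcp_pos': array([0.14649946, 0.60700763, 0.23545498]), 'ee_rot': array([[-2.34817901e-01, -4.09914044e-04,  9.72039292e-01],
       [-9.72036925e-01, -2.14764526e-03, -2.34818235e-01],
       [ 2.18385087e-03, -9.99997610e-01,  1.05853964e-04]]), 'wrist_force': array([ 0.04068607,  0.44629674, -0.14744954]), 'moment': array([ 0.02759993, -0.04973307,  0.04070116]), 'gripper_width': 0.9998398124993199}
scene {'fov_y': 55.132066994492504, 'cx': 258.6677501367099, 'cy': 185.76114244124506, 'rvec': array([ 1.69400985,  1.63766698, -0.77972195]), 'tvec': array([ 0.01438826, -0.30560253,  1.3575081 ])}
top {'fov_y': 55.94103053749472, 'cx': 244.24220245276283, 'cy': 190.86449874262883, 'rvec': array([ 2.17959641, -2.14702219,  0.13282482]), 'tvec': array([-0.05966334,  0.5906711 ,  0.86346942])}
```

View pics/scene0.png

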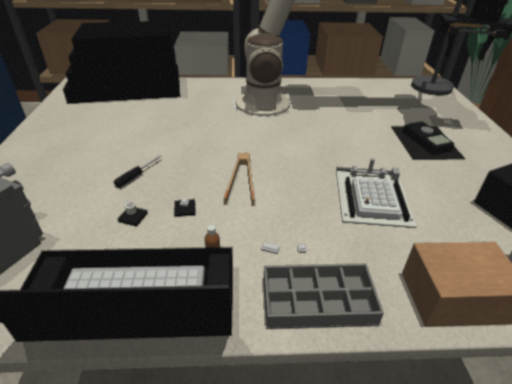

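View pics/top0.png

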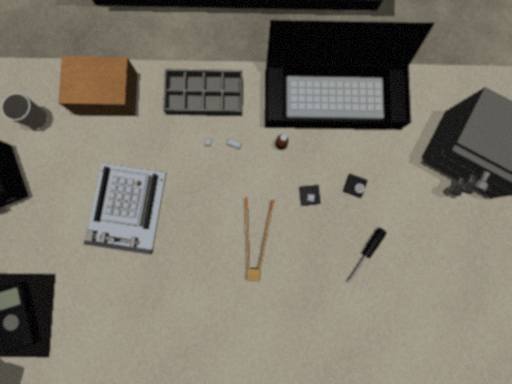

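```bash
cat > h.py <<'E'
import numpy as np, cv2
from station import sense, optics, ticket, r
def cam(n):
    d=optics.capture(n); im=d["image"]; H=im.shape[0]
    f=H/2/np.tan(np.radians(d["fov_y"]/2))
    K=np.array([[f,0,d["cx"]],[0,f,d["cy"]],[0,0,1]])
    R=cv2.Rodrigues(d["rvec"])[0]; t=np.array(d["tvec"])
    return dict(im=im[:,:,::-1].copy(),K=K,R=R,t=t)
def cast(c,uv,z):
    uv=np.atleast_2d(np.asarray(uv,float)); C=-c["R"].T@c["t"]
    d=(c["R"].T@np.linalg.inv(c["K"])@np.c_[uv,np.ones(len(uv))].T).T
    return C+d*((z-C[2])/d[:,2])[:,None]
def proj(c,P):
    P=np.atleast_2d(P); q=(c["K"]@(c["R"]@P.T+c["t"][:,None])).T
    return q[:,:2]/q[:,2:]
def crop(c,x0,y0,x1,y1,s,fn,marks=()):
    a=cv2.resize(c["im"][y0:y1,x0:x1],None,fx=s,fy=s,interpolation=cv2.INTER_CUBIC)
    for u,v in marks: cv2.drawMarker(a,(int((u-x0+.5)*s),int((v-y0+.5)*s)),(0,0,255),0,8,1)
    cv2.imwrite("pics/"+fn,a)
E
python3 - <<'E'
from h import *
t=cam("top"); s=cam("scene")
for c in(t,s): print(-c["R"].T@c["t"], c["R"])
crop(t,75,155,175,260,6,"t_cradle.png"); crop(t,190,125,400,290,3.8,"t_mid.png")
crop(s,100,130,270,260,4.5,"s_mid.png"); crop(s,320,150,430,235,6,"s_cradle.png")
E
```

```text
[ 0.486267   -0.04682649  0.92702923] [[ 0.01469555 -0.99987313  0.00614526]
 [-0.99300626 -0.01531411 -0.11706431]
 [ 0.11714357 -0.00438195 -0.99310532]]
[ 1.25706104 -0.08176705  0.59121897] [[ 0.04385613  0.99882636  0.02055581]
 [ 0.61370993 -0.01069953 -0.78945908]
 [-0.7883126   0.04723793 -0.6134589 ]]
```

View pics/t_cradle.png

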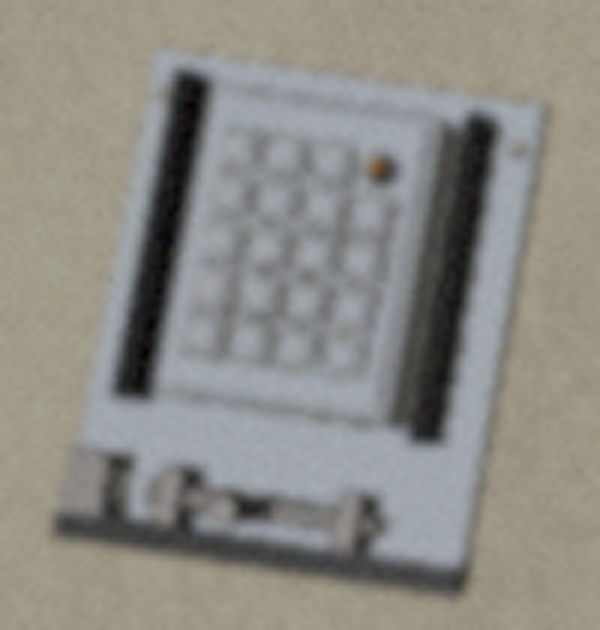

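View pics/t_mid.png

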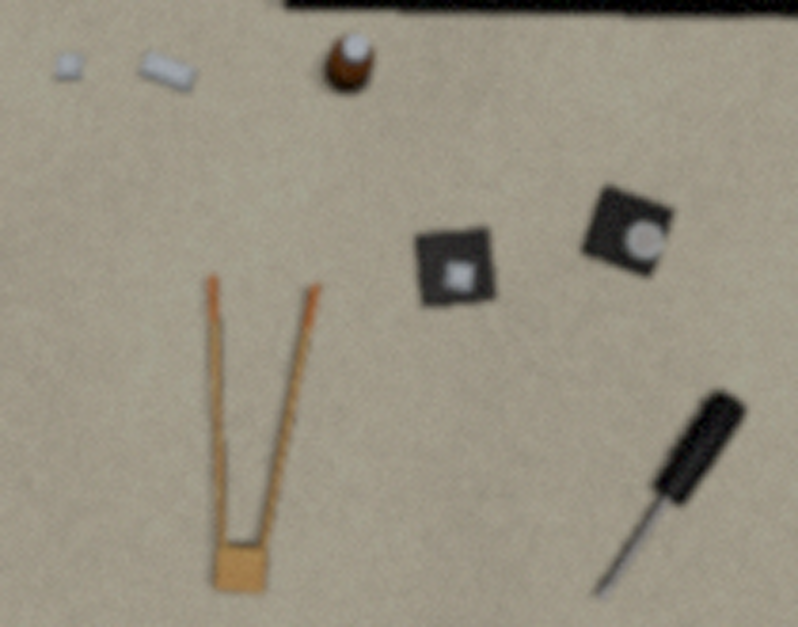

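View pics/s_mid.png

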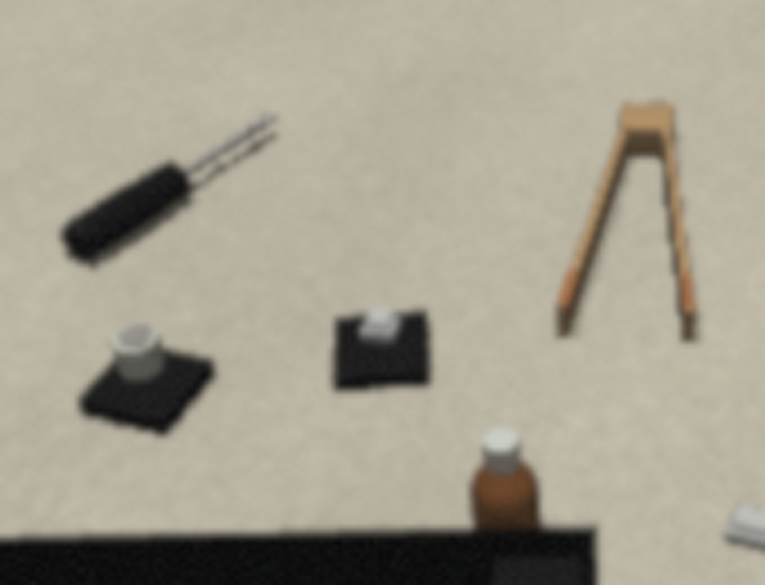

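View pics/s_cradle.png

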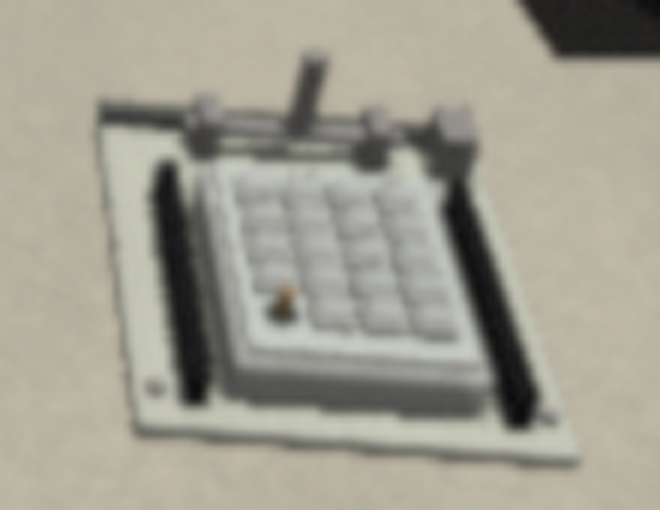

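```bash
cat >> h.py <<'E'
def tri(ct,uvt,cs,uvs):
    P=[c["K"]@np.c_[c["R"],c["t"]] for c in(ct,cs)]
    X=cv2.triangulatePoints(P[0],P[1],np.array(uvt,float).reshape(2,1),np.array(uvs,float).reshape(2,1))
    X=(X[:3]/X[3]).ravel()
    return X, np.linalg.norm(proj(ct,X)-uvt), np.linalg.norm(proj(cs,X)-uvs)
def uc(x,y,x0,y0,s): return [x/s-.5+x0,y/s-.5+y0]
E
python3 - <<'E'
from h import *
np.set_printoptions(precision=4,suppress=True)
t=cam("top"); s=cam("scene")
T=lambda x,y:uc(x,y,75,155,6); S=lambda x,y:uc(x,y,320,150,6)
M=lambda x,y:uc(x,y,190,125,3.8); N=lambda x,y:uc(x,y,100,130,4.5)
print("shaft",tri(t,T(378,166),s,S(288,288)),cast(t,T(378,164),.046),cast(s,S(288,286),.046))
tl,tr,bl,br=[cast(t,T(*p),.008)[0] for p in((160,50),(550,100),(58,512),(464,570))]
print("corners",tl,tr,bl,br,[np.linalg.norm(a-b) for a,b in((tl,tr),(bl,br),(tl,bl),(tr,br))])
sl,sr=[cast(s,S(*p),.008)[0] for p in((138,430),(578,460))]
print("scene corners far right/left",sl,sr)
print("pin",tri(t,T(245,508),s,S(315,58)),cast(s,S(315,56),.063),cast(t,T(245,505),.063))
# knob
print("knob top", tri(t,M(645,241),s,N(137,340)),cast(t,M(645,241),.032),cast(s,N(137,340),.032))
pads=[(608,186),(674,210),(652,276),(584,251)]
P=np.array([cast(t,M(*p),.012)[0] for p in pads]);print("pad",P.mean(0),P)
P=np.array([cast(t,M(*p),.012)[0] for p in[(416,235),(489,229),(495,299),(424,306)]]);print("pad2",P.mean(0),P)
# tongs
for nm,a,b in(("tipL",(212,276),(690,335)),("tipR",(315,285),(565,333)),):
    print(nm,cast(t,M(*a),.024),cast(s,N(*b),0))
for p in((217,591),(265,591),(268,546),(218,546)): print("heel",cast(t,M(*p),.024))
print("bottle",cast(t,M(354,46),.07),"keys",cast(t,M(68,66),.013),cast(t,M(168,70),.013))
print("driver",cast(t,M(728,398),.02),cast(t,M(672,495),.02),cast(t,M(600,595),.005))
E
```

```text
shaft (array([0.6076, 0.2119, 0.0475]), np.float64(0.25734316149802183), np.float64(0.26121235293863393)) [[0.6085 0.2118 0.046 ]] [[0.6045 0.2137 0.046 ]]
corners [0.6617 0.3188 0.008 ] [0.6426 0.1507 0.008 ] [0.4646 0.3495 0.008 ] [0.4431 0.1787 0.008 ] [np.float64(0.1692027353285355), np.float64(0.1721615110162516), np.float64(0.19948232087453835), np.float64(0.20148431959294158)]
scene corners far right/left [0.6445 0.1515 0.008 ] [0.6648 0.3171 0.008 ]
pin (array([0.4694, 0.2567, 0.0617]), np.float64(1.6575542177455695), np.float64(1.4456257212949783)) [[0.4688 0.2604 0.063 ]] [[0.4697 0.2524 0.063 ]]
knob top (array([ 0.6038, -0.3384,  0.0307]), np.float64(0.06826159147352878), np.float64(0.07139680034346353)) [[ 0.6037 -0.3381  0.032 ]] [[ 0.6054 -0.3376  0.032 ]]
pad [ 0.6132 -0.3343  0.012 ] [[ 0.6434 -0.3204  0.012 ]
 [ 0.6277 -0.3647  0.012 ]
 [ 0.5827 -0.3488  0.012 ]
 [ 0.5989 -0.3034  0.012 ]]
pad2 [ 0.5867 -0.2173  0.012 ] [[ 0.608  -0.1905  0.012 ]
 [ 0.6128 -0.2397  0.012 ]
 [ 0.5656 -0.2432  0.012 ]
 [ 0.5602 -0.1957  0.012 ]]
tipL [[ 0.577  -0.0537  0.024 ]] [[ 0.57   -0.0538  0.    ]]
tipR [[ 0.5721 -0.1218  0.024 ]] [[ 0.5669 -0.1221  0.    ]]
heel [[ 0.3735 -0.0598  0.024 ]]
heel [[ 0.3739 -0.0907  0.024 ]]
heel [[ 0.4024 -0.0923  0.024 ]]
heel [[ 0.4019 -0.0601  0.024 ]]
bottle [[ 0.7216 -0.1421  0.07  ]] keys [[0.7201 0.0463 0.013 ]] [[ 0.7185 -0.0218  0.013 ]]
driver [[ 0.5019 -0.3944  0.02  ]] [[ 0.4384 -0.3559  0.02  ]] [[ 0.372 -0.312  0.005]]
```

Request:
carry_out:
  steps:
    - [[2, -2.2, 0, 0, 0, 0.02], [5, -5.5, 0, 0, 0, 0.04], [9, -9.8, 0, 0, 0, 0.06], [13, -14.1, 0, 0, 0, 0.08], [17, -18.5, 0, 0, 0, 0.106], [21, -22.8, 0, 0, 0, 0.106], [25, -27.2, -2, 0, 0, 0.106], [28.5, -31, -4, 0, 0, 0.106], [31, -33.7, -6, 0, 0, 0.106], [32.3, -35.1, -8, 0, 0, 0.106], [32.3, -35.1, -10, 0, 0, 0.106], [32.3, -35.1, -11, 0, 0, 0.106], [32.3, -35.1, -11, 0, 0, 0.106], [32.3, -35.1, -11, 0, 0, 0.106]]
  fingers: 0

```text
time_s: 2.05
tcp_pos: [0.4699, 0.2572, 0.1274]
ee_rot: [[-0.13, 0.001, 0.992], [-0.992, 0.001, -0.13], [-0.001, -1.0, 0.001]]
wrist_force: [0.4, 0.6, 0.6]
gripper_width: 1.002
```

```bash
python3 - <<'E'
from h import *
np.set_printoptions(precision=4,suppress=True)
st=sense();print(st)
t=cam("top"); s=cam("scene")
crop(t,75,155,175,260,6,"t1.png"); crop(s,300,80,430,235,4.5,"s1.png")
E
```

```text
{'time_s': 2.05, 'joints': array([ 46.0609,  19.5754, -20.7653,   0.0197, -49.5664,  36.4796]), 'joint_velocities': array([-0.0316, -0.2655,  0.0838, -0.0199,  0.1188,  0.069 ]), 'effort': array([ -0.0772, -33.1253,  15.2348,   3.3899,   0.0656,  -0.0005]), 'tcp_pos': array([0.4699, 0.2572, 0.1274]), 'ee_rot': array([[-0.1296,  0.0013,  0.9916],
       [-0.9916,  0.001 , -0.1296],
       [-0.0011, -1.    ,  0.0012]]), 'wrist_force': array([0.4115, 0.5526, 0.6358]), 'moment': array([-0.003 ,  0.0107, -0.0372]), 'gripper_width': 1.0021429175929613}
```

View pics/s1.png

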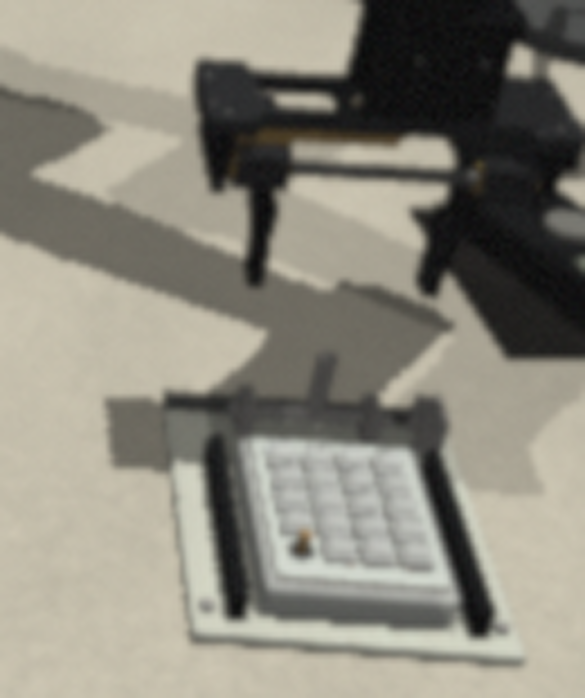

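Request:
carry_out:
  steps:
    - [[-0.1, 0, -2, 0, 0, 0], [-0.1, 0, -4.5, 0, 0, 0], [-0.1, 0, -6.5, 0, 0, 0], [-0.1, 0, -7.6, 0, 0, 0], [-0.1, 0, -7.6, 0, 0, 0]]

```text
time_s: 2.78
tcp_pos: [0.4685, 0.2566, 0.0504]
ee_rot: [[-0.13, -0.0, 0.991], [-0.991, -0.001, -0.13], [0.001, -1.0, -0.0]]
wrist_force: [0.3, -0.9, 0.4]
gripper_width: 0.999
```

Request:
carry_out:
  steps:
    - [[0, 0, 0, 0, 0, 0], [0, 0, 0, 0, 0, 0], [0, 0, 0, 0, 0, 0], [0, 0, 0, 0, 0, 0], [0, 0, 0, 0, 0, 0], [0, 0, 0, 0, 0, 0], [0, 0, 0, 0, 0, 0], [0, 0, 0, 0, 0, 0]]
  fingers: 255

```text
time_s: 3.78
tcp_pos: [0.4694, 0.2599, 0.0506]
ee_rot: [[-0.131, 0.004, 0.991], [-0.991, 0.007, -0.131], [-0.007, -1.0, 0.003]]
wrist_force: [-7.0, 17.8, -5.7]
gripper_width: 0.173
```

Request:
carry_out:
  steps:
    - [[0.07, 0.5, 0, 0, 0, 0], [0.2, 1.5, 0, 0, 0, 0], [0.33, 2.5, 0, 0, 0, 0], [0.42, 3.2, 0, 0, 0, 0], [0.48, 3.7, 0, 0, 0, 0], [0.54, 4.1, 0, 0, 0, 0], [0.54, 4.1, 0, 0, 0, 0], [0.54, 4.1, 0, 0, 0, 0]]

```text
time_s: 4.78
tcp_pos: [0.4742, 0.2982, 0.0505]
ee_rot: [[-0.13, 0.001, 0.991], [-0.991, 0.001, -0.13], [-0.001, -1.0, 0.001]]
wrist_force: [1.8, 0.6, -1.8]
gripper_width: 0.127
```

Request:
carry_out:
  steps:
    - [[0.03, 0.2, 0, 0, 0, 0], [0.05, 0.4, 0, 0, 0, 0], [0.08, 0.6, 0, 0, 0, 0], [0.08, 0.6, 0, 0, 0, 0]]

```text
time_s: 5.28
tcp_pos: [0.4746, 0.3019, 0.0505]
ee_rot: [[-0.131, -0.001, 0.991], [-0.991, -0.003, -0.131], [0.003, -1.0, -0.001]]
wrist_force: [4.0, -6.5, 0.4]
gripper_width: 0.129
```

Request:
carry_out:
  steps:
    - [[0.02, 0.2, 0, 0, 0, 0], [0.05, 0.4, 0, 0, 0, 0], [0.05, 0.4, 0, 0, 0, 0], [0.05, 0.4, 0, 0, 0, 0]]

```text
time_s: 5.78
tcp_pos: [0.4746, 0.3022, 0.0504]
ee_rot: [[-0.131, -0.005, 0.991], [-0.991, -0.009, -0.131], [0.01, -1.0, -0.003]]
wrist_force: [6.0, -15.4, 4.4]
gripper_width: 0.127
```

Request:
carry_out:
  steps:
    - [[0, 0, 0, 0, 0, 0], [0, 0, 0, 0, 0, 0], [0, 0, 0, 0, 0, 0], [0, 0, 0, 0, 0, 0], [0, 0, 2, 0, 0, 0], [0, 0, 5, 0, 0, 0], [0, 0, 9, 0, 0, 0], [0, 0, 12, 0, 0, 0], [0, -3, 14, 0, 0, 0], [0, -8, 16, 0, 0, 0], [0, -13, 16, 0, 0, 0], [0, -18, 16, 0, 0, 0], [0, -18, 16, 0, 0, 0]]
  fingers: 0

```text
time_s: 7.4
tcp_pos: [0.4746, 0.1253, 0.2108]
ee_rot: [[-0.134, -0.0, 0.991], [-0.991, 0.0, -0.134], [-0.0, -1.0, -0.0]]
wrist_force: [0.7, 0.1, -0.7]
gripper_width: 1.003
```

```bash
python3 - <<'E'
from h import *
np.set_printoptions(precision=4,suppress=True)
t=cam("top"); s=cam("scene")
cv2.imwrite("pics/t2.png",t["im"])
crop(t,75,155,175,260,6,"t2c.png"); crop(s,320,150,430,235,6,"s2c.png")
E
```

```text
(no output)
```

View pics/t2c.png

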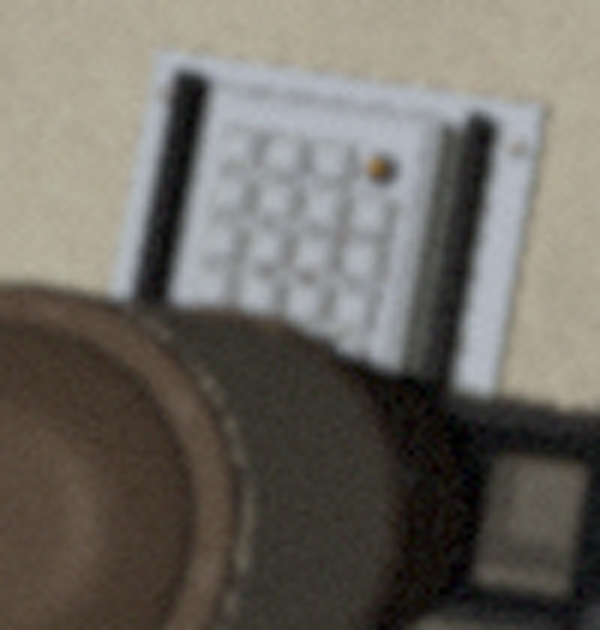

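View pics/s2c.png

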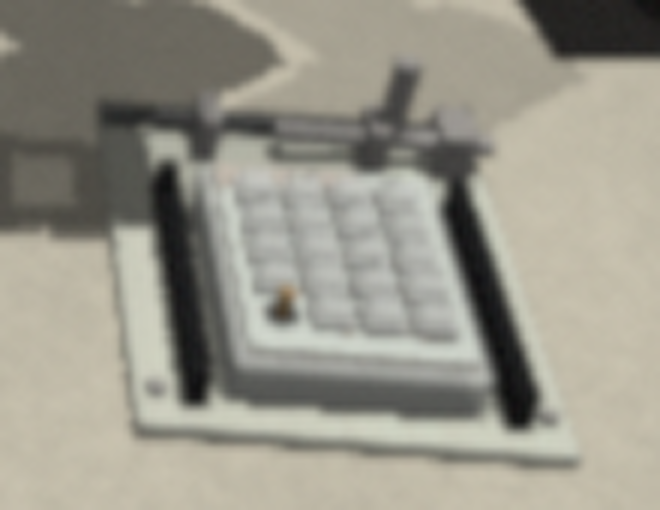

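View pics/t2.png

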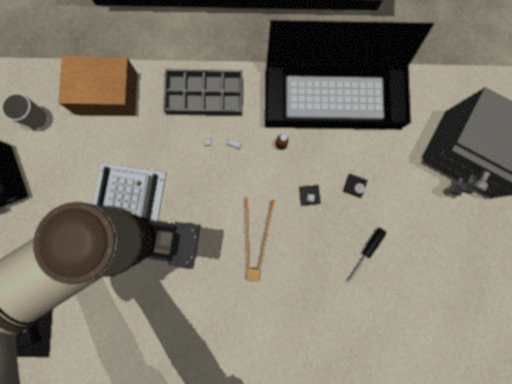

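```bash
python3 - <<'E'
from h import *
np.set_printoptions(precision=4,suppress=True)
t=cam("top"); s=cam("scene")
for c,(x0,y0,x1,y1),z in((t,(230,185,290,290),.024),(s,(210,140,270,215),.024)):
    h=cv2.cvtColor(c["im"],cv2.COLOR_BGR2HSV); m=((h[...,0]<20)&(h[...,1]>90)&(h[...,2]>50)).astype(np.uint8)
    k=np.zeros_like(m);k[y0:y1,x0:x1]=m[y0:y1,x0:x1]
    v,u=np.nonzero(k); P=cast(c,np.c_[u,v],z)
    print(len(u),"x range",P[:,0].min(),P[:,0].max())
    for a in np.arange(.37,.58,.02):
        q=P[(P[:,0]>=a)&(P[:,0]<a+.02)]
        if len(q): print("%.3f"%(a+.01), q[:,1].min().round(4),q[:,1].max().round(4),((q[:,1].min()+q[:,1].max())/2).round(4))
E
```

```text
467 x range 0.3737188990015514 0.5748267042704602
0.380 -0.0901 -0.0582 -0.0741
0.400 -0.0899 -0.0603 -0.0751
0.420 -0.0946 -0.06 -0.0773
0.440 -0.0993 -0.0597 -0.0795
0.460 -0.104 -0.057 -0.0805
0.480 -0.1064 -0.0567 -0.0816
0.500 -0.1112 -0.0564 -0.0838
0.520 -0.116 -0.0561 -0.0861
0.540 -0.1209 -0.0533 -0.0871
0.560 -0.1233 -0.0531 -0.0882
0.580 -0.1233 -0.053 -0.0881
261 x range 0.38123433594196876 0.5821212878537598
0.380 -0.0872 -0.0618 -0.0745
0.400 -0.09 -0.062 -0.076
0.420 -0.0928 -0.0625 -0.0776
0.440 -0.098 -0.0604 -0.0792
0.460 -0.1006 -0.0606 -0.0806
0.480 -0.1055 -0.0586 -0.0821
0.500 -0.1079 -0.0589 -0.0834
0.520 -0.1126 -0.0569 -0.0848
0.540 -0.1196 -0.0552 -0.0874
0.560 -0.1238 -0.0531 -0.0885
0.580 -0.1237 -0.0537 -0.0887
```

Request:
carry_out:
  steps:
    - [[0, -2, 0, 0, 0, 0.02], [-0.2, -6, -1, 0, 0, 0.04], [-0.4, -11, -3, 0, 0, 0.06], [-0.6, -15, -6, 0, 0, 0.06], [-0.7, -18.5, -9, 0, 0, 0.06], [-0.7, -20.6, -12, 0, 0, 0.06], [-0.7, -20.6, -14.5, 0, 0, 0.06], [-0.7, -20.6, -16, 0, 0, 0.06], [-0.7, -20.6, -16, 0, 0, 0.06], [-0.7, -20.6, -16, 0, 0, 0.06]]

```text
time_s: 8.85
tcp_pos: [0.4692, -0.0778, 0.051]
ee_rot: [[-0.069, 0.001, 0.998], [-0.998, 0.0, -0.069], [-0.0, -1.0, 0.001]]
wrist_force: [-0.2, 0.2, 0.6]
gripper_width: 1.001
```

```bash
python3 - <<'E'
from h import *
s=cam("scene")
crop(s,180,90,320,220,4.5,"s3.png")
E
```

```text
(no output)
```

View pics/s3.png

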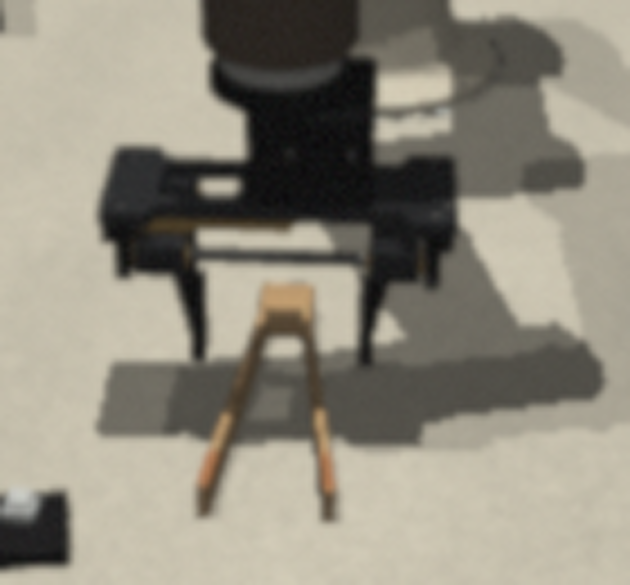

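Request:
carry_out:
  steps:
    - [[-0.1, -0.3, -1, 0, 0, 0], [-0.1, -0.3, -2.2, 0, 0, 0], [-0.1, -0.3, -3, 0, 0, 0], [-0.1, -0.3, -3.4, 0, 0, 0], [-0.1, -0.3, -3.4, 0, 0, 0]]

```text
time_s: 9.52
tcp_pos: [0.4671, -0.0815, 0.0161]
ee_rot: [[-0.071, -0.001, 0.997], [-0.997, -0.0, -0.071], [0.0, -1.0, -0.001]]
wrist_force: [0.2, 0.3, -0.6]
gripper_width: 1.003
```

Request:
carry_out:
  steps:
    - [[0, 0, 0, 0, 0, 0], [0, 0, 0, 0, 0, 0], [0, 0, 0, 0, 0, 0], [0, 0, 0, 0, 0, 0], [0, 0, 0, 0, 0, 0]]
  fingers: 126

```text
time_s: 10.15
tcp_pos: [0.4675, -0.0814, 0.0167]
ee_rot: [[-0.071, 0.001, 0.998], [-0.998, 0.0, -0.071], [-0.0, -1.0, 0.001]]
wrist_force: [0.0, 0.3, -0.4]
gripper_width: 0.546
```

Request:
carry_out:
  steps:
    - [[0, 0, 0, 0, 0, 0], [0, 0, 0, 0, 0, 0], [0, 0, 0, 0, 0, 0], [0, 0, 0, 0, 0, 0]]

```text
time_s: 10.65
tcp_pos: [0.4675, -0.0814, 0.0166]
ee_rot: [[-0.071, 0.0, 0.998], [-0.998, 0.0, -0.071], [-0.0, -1.0, 0.0]]
wrist_force: [1.0, 0.2, 1.3]
gripper_width: 0.509
```

Request:
carry_out:
  steps:
    - [[0, 0, 0.5, 0, 0, 0], [0, 0, 1.5, 0, 0, 0], [0, 0, 3, 0, 0, 0], [0, 0, 5, 0, 0, 0], [0, 0, 7, 0, 0, 0], [0, 0, 8, 0, 0, 0], [0, 0, 8, 0, 0, 0]]

```text
time_s: 11.52
tcp_pos: [0.4675, -0.0814, 0.0973]
ee_rot: [[-0.071, 0.002, 0.997], [-0.997, 0.0, -0.071], [-0.001, -1.0, 0.002]]
wrist_force: [-0.4, 0.4, -1.1]
gripper_width: 0.509
```

```bash
python3 - <<'E'
from h import *
s=cam("scene");t=cam("top")
crop(s,180,60,320,220,4.5,"s4.png")
crop(t,190,125,400,290,3.8,"t4.png")
E
```

```text
(no output)
```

View pics/s4.png

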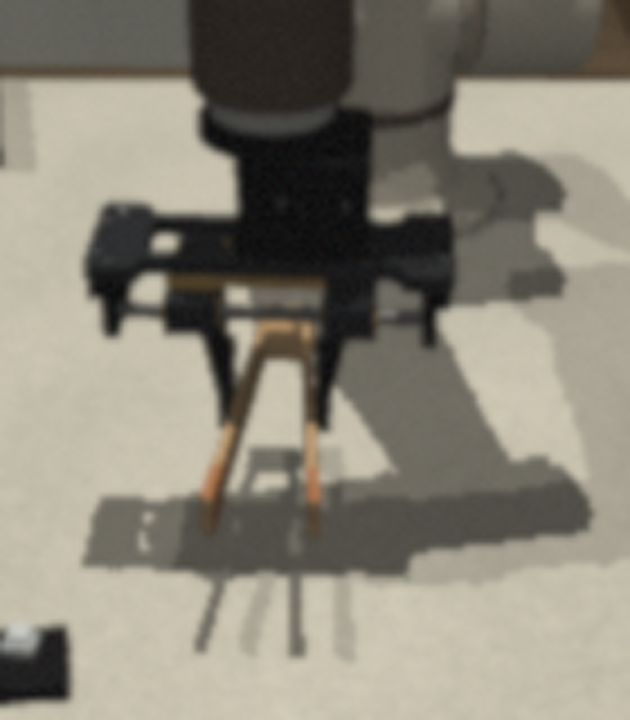

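View pics/t4.png

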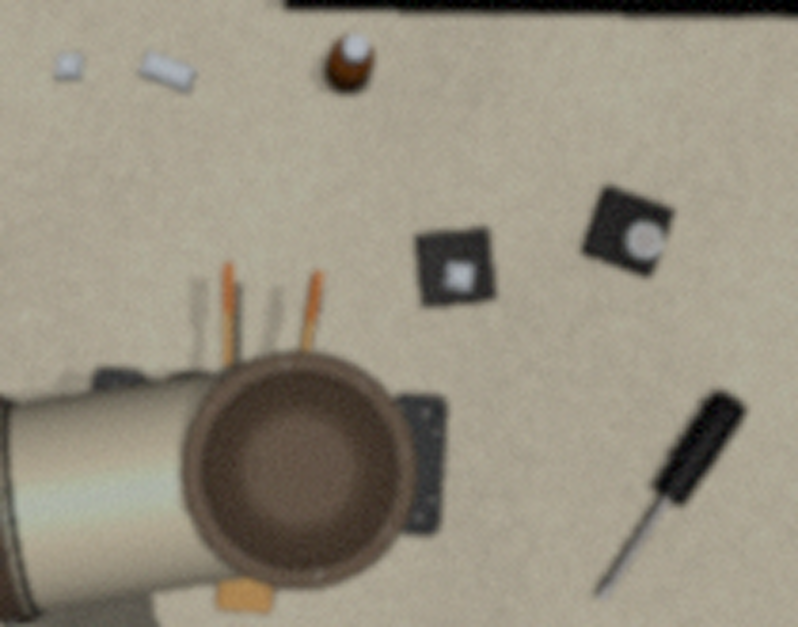

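```bash
python3 - <<'E'
from h import *
np.set_printoptions(precision=4,suppress=True)
s=cam("scene");t=cam("top")
M=lambda x,y:uc(x,y,190,125,3.8); N=lambda x,y:uc(x,y,180,60,4.5)
for p in((229,263),(319,271)): print(cast(t,M(*p),.105))
for p in((210,531),(314,538)): print(cast(s,N(*p),.081))
for p in((217,609),(271,613)): print("heel",cast(t,M(*p),.105))
print(sense()["ee_rot"],sense()["tcp_pos"])
# knob refine
for c,(x0,y0,x1,y1) in((t,(345,175,367,198)),(s,(115,195,150,225))):
    g=c["im"][y0:y1,x0:x1].astype(int); m=(g.min(2)>95); v,u=np.nonzero(m); 
    print(len(u),u.mean()+x0,v.mean()+y0,cast(c,[u.mean()+x0,v.mean()+y0],.032))
E
```

```text
[[ 0.5769 -0.0632  0.105 ]]
[[ 0.5729 -0.1174  0.105 ]]
[[ 0.5689 -0.1166  0.081 ]]
[[ 0.5758 -0.0631  0.081 ]]
heel [[ 0.3733 -0.0588  0.105 ]]
heel [[ 0.3714 -0.0904  0.105 ]]
[[-0.0708 -0.0018  0.9975]
 [-0.9975 -0.0002 -0.0708]
 [ 0.0003 -1.     -0.0018]] [ 0.4667 -0.0815  0.0958]
209 358.11961722488036 187.77033492822966 [[ 0.604  -0.3353  0.032 ]]
688 131.71802325581396 205.99709302325581 [[ 0.6088 -0.3328  0.032 ]]
```

Request:
carry_out:
  steps:
    - [[0.3, -1, 0, 0, 0, -0.04], [1, -3.5, 0, 0, 0, -0.1], [2, -7, 0, 0, 0, -0.18], [3, -11, 0, 0, 0, -0.26], [4, -14.5, 0, 0, 0, -0.34], [5, -18, 0, 0, 0, -0.4], [5.7, -20.5, -0.5, 0, 0, -0.4], [6, -21.65, -1.5, 0, 0, -0.4], [6, -21.65, -2.5, 0, 0, -0.4], [6, -21.65, -3, 0, 0, -0.4], [6, -21.65, -3, 0, 0, -0.4]]

```text
time_s: 13.1
tcp_pos: [0.5269, -0.297, 0.066]
ee_rot: [[-0.453, -0.001, 0.892], [-0.892, 0.0, -0.453], [0.0, -1.0, -0.001]]
wrist_force: [0.0, -1.4, -1.5]
gripper_width: 0.505
```

```bash
python3 - <<'E'
from h import *
s=cam("scene");t=cam("top")
crop(s,80,90,250,240,4.5,"s5.png")
crop(t,290,120,420,290,4.5,"t5.png")
st=sense();print(st["tcp_pos"],st["ee_rot"])
E
```

```text
[ 0.52754578 -0.29735763  0.06691604] [[-4.52579445e-01  4.30455379e-04  8.91723982e-01]
 [-8.91724086e-01 -2.25718306e-04 -4.52579389e-01]
 [ 6.46319451e-06 -9.99999882e-01  4.86002895e-04]]
```

View pics/s5.png

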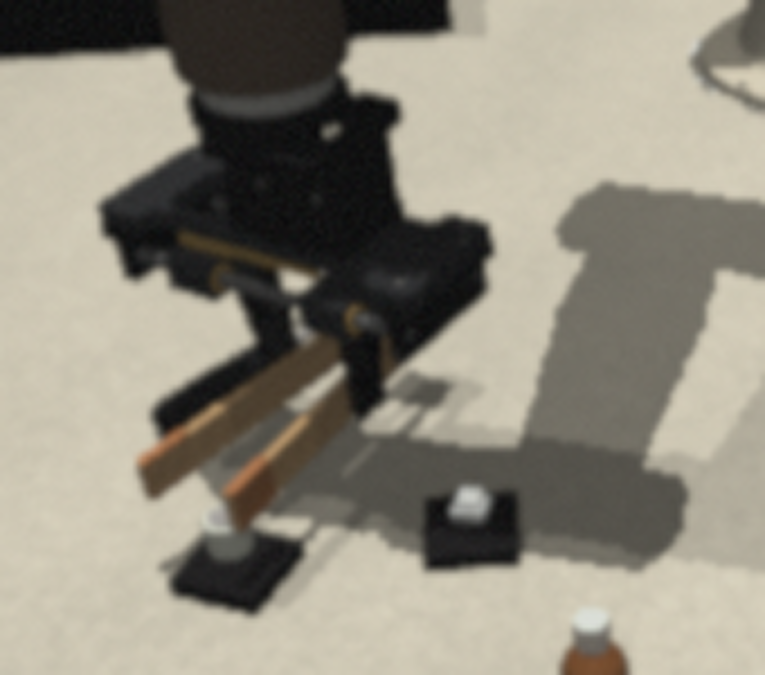

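View pics/t5.png

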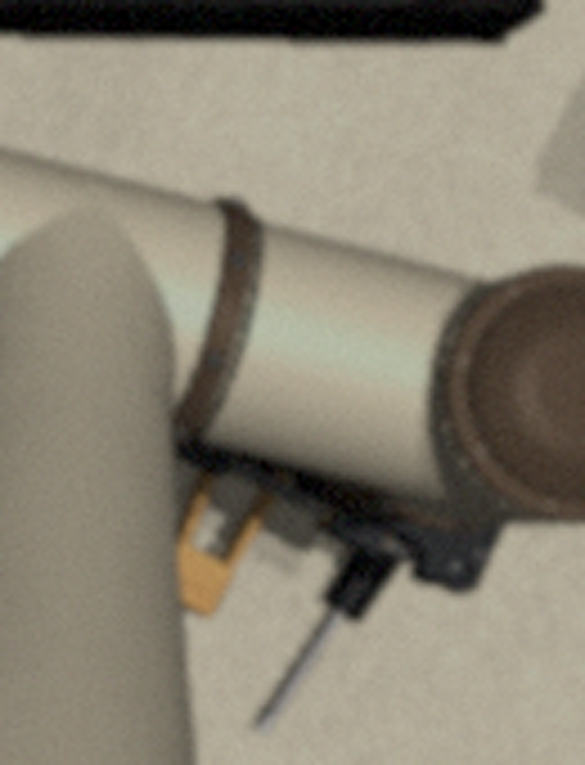

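```bash
python3 - <<'E'
from h import *
np.set_printoptions(precision=4,suppress=True)
s=cam("scene")
N=lambda x,y:uc(x,y,80,90,4.5)
print([cast(s,N(*p),.05)[0] for p in((240,527),(152,498))])
print([cast(s,N(*p),.0735)[0] for p in((229,492),(141,463))])
print(cast(s,N(225,522),.032))
J=np.array([.527+.0772,-.297-.04,.074]); d=np.array([.89,-.455,0]); n=np.array([.455,.89,0])
print(proj(s,[J,J+.018*d+.023*n,J+.018*d-.023*n])*1.0)
E
```

```text
[array([ 0.6318, -0.3219,  0.05  ]), array([ 0.6088, -0.3704,  0.05  ])]
[array([ 0.6331, -0.3224,  0.0735]), array([ 0.61  , -0.3703,  0.0735])]
[[ 0.607  -0.3383  0.032 ]]
[[126.6951 190.4205]
 [129.5209 197.9548]
 [112.944  192.1319]]
```

Request:
carry_out:
  steps:
    - [[0, 0, -0.8, 0, 0, 0], [0, 0, -1.6, 0, 0, 0], [0, 0, -2.4, 0, 0, 0], [0, 0, -3, 0, 0, 0], [0, 0, -3.4, 0, 0, 0], [0, 0, -3.4, 0, 0, 0], [0, 0, -3.4, 0, 0, 0]]

```text
time_s: 14.12
tcp_pos: [0.5275, -0.2981, 0.0328]
ee_rot: [[-0.454, 0.0, 0.891], [-0.891, -0.0, -0.454], [-0.0, -1.0, 0.001]]
wrist_force: [-0.0, -0.2, -0.4]
gripper_width: 0.505
```

```bash
python3 - <<'E'
from h import *
s=cam("scene")
crop(s,90,150,190,240,6,"s6.png")
st=sense();print(st["tcp_pos"],st["ee_rot"])
E
```

```text
[ 0.52752977 -0.2980329   0.03284314] [[-4.53499951e-01  5.95705561e-04  8.91256102e-01]
 [-8.91256300e-01 -2.49664315e-04 -4.53499885e-01]
 [-4.76375588e-05 -9.99999791e-01  6.44149089e-04]]
```

View pics/s6.png

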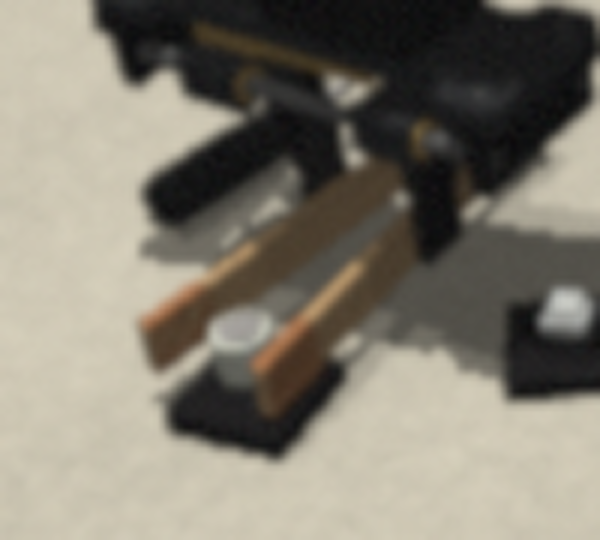

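```bash
python3 - <<'E'
from h import *
np.set_printoptions(precision=4,suppress=True)
s=cam("scene")
N=lambda x,y:uc(x,y,90,150,6)
K=cast(s,N(239,329),.032)[0]
tp=[cast(s,N(*p),.0402)[0] for p in((252,366),(140,328))]
bt=[cast(s,N(*p),.0162)[0] for p in((266,416),(158,370))]
d=np.array([.891,-.454,0]);n=np.array([.454,.891,0])
for a in(tp,bt):
    m=(a[0]+a[1])/2; print(a,m,"knob behind tip",(m-K)@d,"lat",(K-m)@n,"width",(a[0]-a[1])@n)
print(K)
E
```

```text
[array([ 0.6336, -0.3262,  0.0402]), array([ 0.6111, -0.3729,  0.0402])] [ 0.6224 -0.3496  0.0402] knob behind tip 0.02192251536107104 lat 2.6749002408804375e-05 width 0.05185830397649465
[array([ 0.635 , -0.3252,  0.0162]), array([ 0.6081, -0.3722,  0.0162])] [ 0.6215 -0.3487  0.0162] knob behind tip 0.020760683244838186 lat -0.0003500810530301341 width 0.05406362845763512
[ 0.6029 -0.3396  0.032 ]
```

Request:
carry_out:
  steps:
    - [[-0.1, 0.05, 0, 0, 0, 0], [-0.2, 0.1, 0, 0, 0, 0], [-0.2, 0.1, 0, 0, 0, 0]]

```text
time_s: 14.6
tcp_pos: [0.5252, -0.2969, 0.0326]
ee_rot: [[-0.454, 0.0, 0.891], [-0.891, -0.0, -0.454], [-0.0, -1.0, 0.0]]
wrist_force: [0.4, 0.8, -0.6]
gripper_width: 0.51
```

Request:
carry_out:
  steps:
    - [[0, 0, 0, 0, 0, 0], [0, 0, 0, 0, 0, 0], [0, 0, 0, 0, 0, 0], [0, 0, 0, 0, 0, 0], [0, 0, 0, 0, 0, 0], [0, 0, 0, 0, 0, 0], [0, 0, 0, 0, 0, 0], [0, 0, 0, 0, 0, 0]]
  fingers: 255

```text
time_s: 15.6
tcp_pos: [0.5253, -0.2969, 0.0326]
ee_rot: [[-0.454, 0.0, 0.891], [-0.891, -0.0, -0.454], [-0.0, -1.0, 0.0]]
wrist_force: [0.3, -0.2, -0.6]
gripper_width: 0.381
```

```bash
python3 - <<'E'
from h import *
s=cam("scene")
crop(s,90,150,190,240,6,"s7.png")
st=sense();print(st["tcp_pos"],st["ee_rot"],st["wrist_force"])
E
```

```text
[ 0.52530609 -0.29697877  0.03256499] [[-4.53570868e-01  7.23991613e-05  8.91220210e-01]
 [-8.91220213e-01 -3.98851994e-05 -4.53570866e-01]
 [ 2.70834556e-06 -9.99999997e-01  8.26143605e-05]] [-0.90995098  0.04704887 -0.73078805]
```

View pics/s7.png

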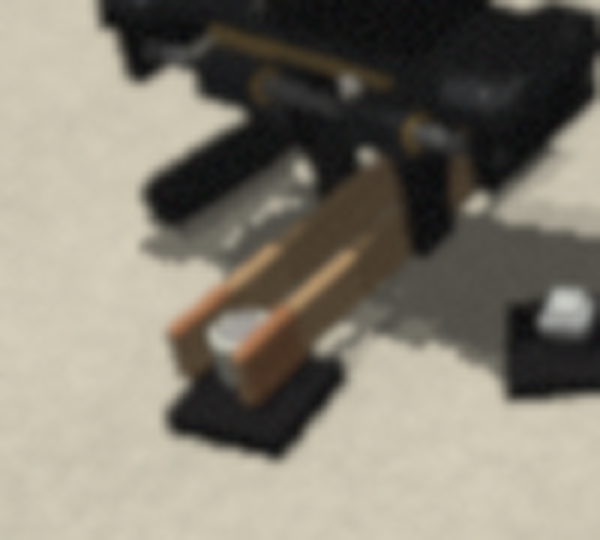

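Request:
carry_out:
  steps:
    - [[0, 0, 0, 0, 0, 0], [0, 0, 0, 0, 0, 0], [0, 0, 0, 0, 0, 0], [0, 0, 0.4, 0, 0, 0], [0, 0, 1, 0, 0, 0], [0, 0, 2, 0, 0, 0], [0, 0, 3.5, 0, 0, 0], [0, 0, 5, 0, 0, 0], [0, 0, 6, 0, 0, 0], [0, 0, 6, 0, 0, 0]]

```text
time_s: 16.9
tcp_pos: [0.5259, -0.2971, 0.0939]
ee_rot: [[-0.454, 0.002, 0.891], [-0.891, -0.001, -0.454], [-0.001, -1.0, 0.002]]
wrist_force: [1.0, -0.0, -1.2]
gripper_width: 0.384
```

```bash
python3 - <<'E'
from h import *
s=cam("scene")
crop(s,70,100,210,240,4.5,"s8.png")
st=sense();print(st["tcp_pos"],st["ee_rot"],st["wrist_force"])
E
```

```text
[ 0.52533624 -0.29690067  0.09296905] [[-4.53744874e-01  7.45492742e-04  8.91131322e-01]
 [-8.91131566e-01  1.18547037e-05 -4.53745008e-01]
 [-3.48827708e-04 -9.99999722e-01  6.58953103e-04]] [ 0.33621035 -0.51774713 -1.80009026]
```

View pics/s8.png

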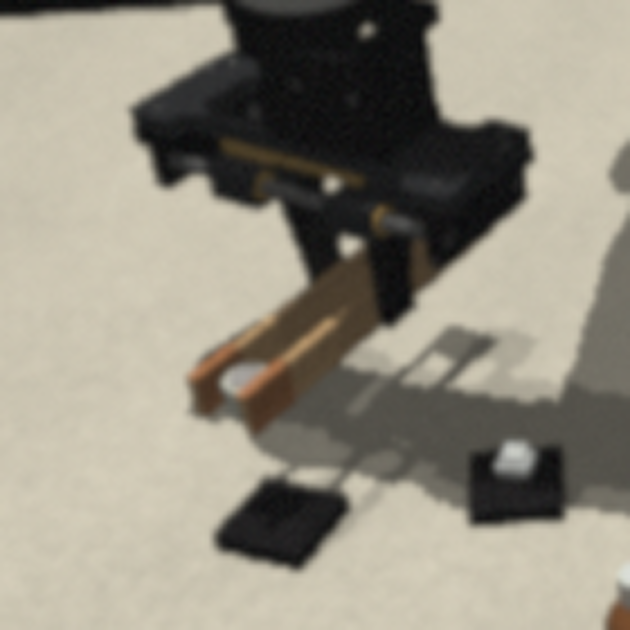

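Request:
carry_out:
  steps:
    - [[0, 0.5, 1, 0, 0, 0.02], [0, 1.5, 2, 0, 0, 0.05], [0, 3.5, 3, 0, 0, 0.1], [0, 6, 4, 0, 0, 0.15], [0, 9, 4.6, 0, 0, 0.2], [0, 12, 4.6, 0, 0, 0.25], [0, 15.5, 4.6, 0, 0, 0.3], [0, 19, 4.6, 0, 0, 0.35], [0, 22.5, 4.6, 0, 0, 0.4], [0, 26, 4.6, 0, 0, 0.45], [0, 29.5, 4.6, 0, 0, 0.5], [0, 33, 4.6, 0, 0, 0.55], [0, 36.5, 4.6, 0, 0, 0.6], [0, 39.5, 4.6, 0, 0, 0.65], [-0.1, 42.5, 4.6, 0, 0, 0.7], [-0.2, 45, 4.6, 0, 0, 0.73], [-0.2, 47, 4.6, 0, 0, 0.73], [-0.2, 48.2, 4.6, 0, 0, 0.73], [-0.2, 48.6, 4.6, 0, 0, 0.73], [-0.2, 48.6, 4.6, 0, 0, 0.73]]

```text
time_s: 19.45
tcp_pos: [0.5232, 0.1888, 0.1385]
ee_rot: [[0.256, -0.0, 0.967], [-0.967, -0.0, 0.256], [0.0, -1.0, -0.0]]
wrist_force: [-0.0, -1.0, -1.5]
gripper_width: 0.381
```

```bash
python3 - <<'E'
from h import *
s=cam("scene");t=cam("top")
crop(s,290,70,430,220,5,"s9.png")
cv2.imwrite("pics/t9.png",t["im"]);crop(t,75,140,185,260,6,"t9c.png")
st=sense();print(st["tcp_pos"],st["ee_rot"],st["wrist_force"],st["joints"])
E
```

```text
[0.52322638 0.18837952 0.13848422] [[ 2.55498395e-01 -3.57124098e-04  9.66809414e-01]
 [-9.66809464e-01 -2.72676080e-04  2.55498307e-01]
 [ 1.72381199e-04 -9.99999899e-01 -4.14939259e-04]] [ 0.1637091   0.17986229 -0.92529712] [ 3.65005571e+01  2.06560970e+01 -1.70950743e+01  4.89877337e-04
 -5.22745699e+01  6.83022606e+01]
```

View pics/s9.png

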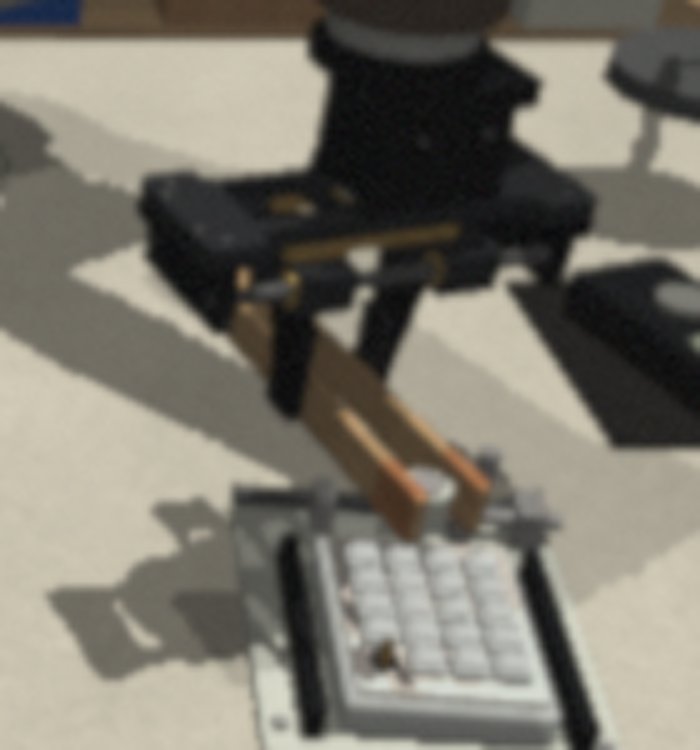

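View pics/t9c.png

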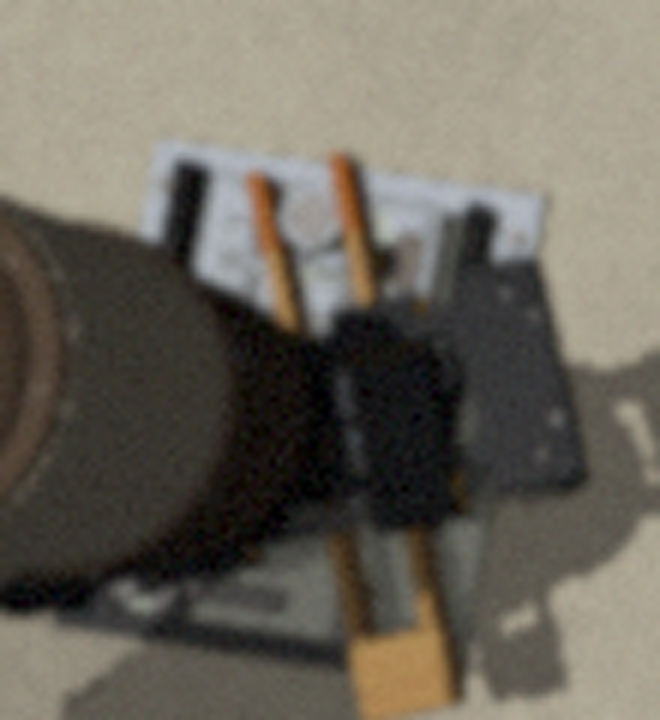

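View pics/t9.png

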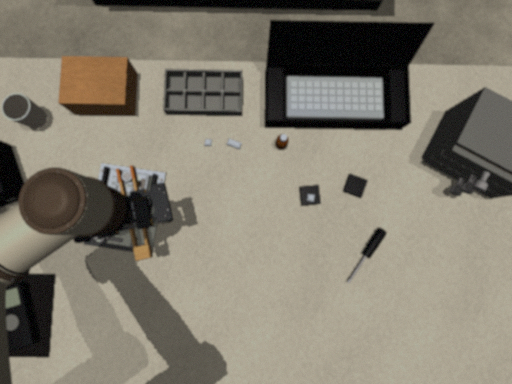

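```bash
python3 - <<'E'
from h import *
np.set_printoptions(precision=4,suppress=True)
s=cam("scene");t=cam("top")
A=uc(309,217,75,140,6);B=uc(431,484,290,70,5)
print(tri(t,A,s,B),cast(t,A,.138),cast(s,B,.138))
st=sense();d=st["ee_rot"][:,2];x=st["ee_rot"][:,0]
print("pred",st["tcp_pos"]+.088*d+.001*x)
P=np.array([cast(t,uc(*p,75,140,6),.142)[0] for p in((340,152),(260,174))]);print("tips",P,P.mean(0)-.018*d)
crop(t,110,155,145,200,12,"t10.png");crop(s,360,150,400,190,14,"s10.png")
E
```

```text
(array([0.6092, 0.2114, 0.1374]), np.float64(0.1984587176591334), np.float64(0.19398113891599614)) [[0.609  0.2108 0.138 ]] [[0.61   0.2115 0.138 ]]
pred [0.6086 0.2099 0.1385]
tips [[0.6327 0.1994 0.142 ]
 [0.6241 0.2282 0.142 ]] [0.611  0.2092 0.142 ]
```

View pics/t10.png

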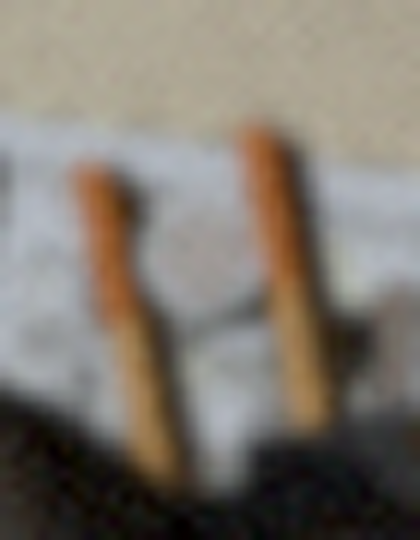

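View pics/s10.png

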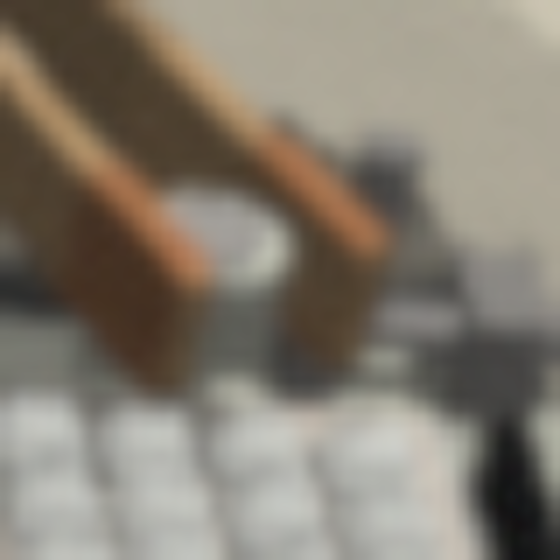

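Request:
carry_out:
  steps:
    - [[-0.1, 0.1, 0, 0, 0, 0], [-0.1, 0.1, 0, 0, 0, 0], [-0.1, 0.1, 0, 0, 0, 0], [-0.1, 0.1, 0, 0, 0, 0], [-0.1, 0.1, 0, 0, 0, 0], [-0.1, 0.1, 0, 0, 0, 0], [-0.1, 0.1, 0, 0, 0, 0], [-0.1, 0.1, 0, 0, 0, 0]]

```text
time_s: 20.65
tcp_pos: [0.5223, 0.1901, 0.1386]
ee_rot: [[0.256, 0.0, 0.967], [-0.967, 0.0, 0.256], [-0.0, -1.0, 0.0]]
wrist_force: [0.6, -0.4, -0.7]
gripper_width: 0.383
```

```bash
python3 - <<'E'
from h import *
s=cam("scene");t=cam("top")
crop(t,110,155,145,200,12,"t11.png");crop(s,360,150,400,190,14,"s11.png");cv2.imwrite("pics/s11f.png",s["im"])
# expected image of knob top circle if centred over shaft
a=np.linspace(0,6.28,16)
C=np.c_[.608+.012*np.cos(a),.2118+.012*np.sin(a),0*a+.1375]
crop(t,110,155,145,200,12,"t11m.png",proj(t,C));crop(s,360,150,400,190,14,"s11m.png",proj(s,C))
st=sense();print(st["tcp_pos"],st["joint_velocities"],st["wrist_force"],st["gripper_width"])
im=np.hstack([cv2.imread("pics/t11m.png")[:540],cv2.copyMakeBorder(cv2.imread("pics/s11m.png")[:540,:380],0,0,0,0,0)]);cv2.imwrite("pics/c11.png",im)
E
```

```text
[0.52228919 0.19002149 0.13852996] [-0.07818951  0.0006342   0.00211817  0.04002745  0.05469612  0.02293255] [ 0.08069169  0.1823821  -0.79147737] 0.38100036013629196
```

View pics/c11.png

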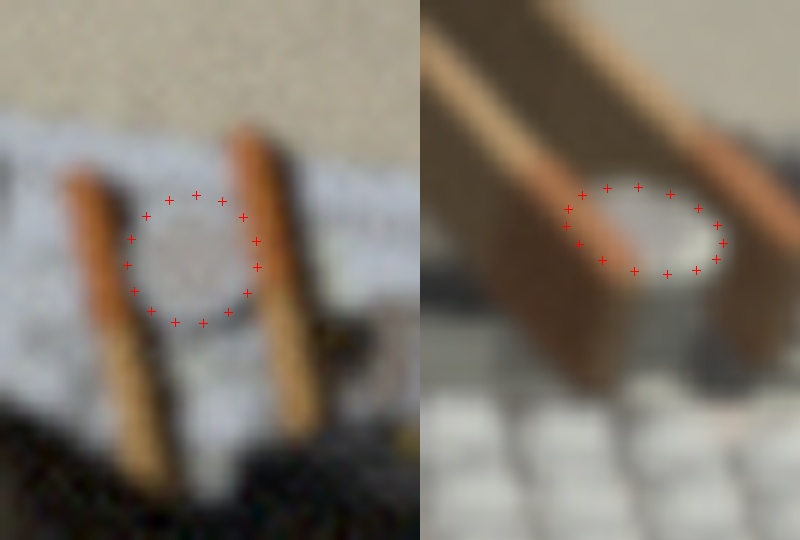

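View pics/s11f.png

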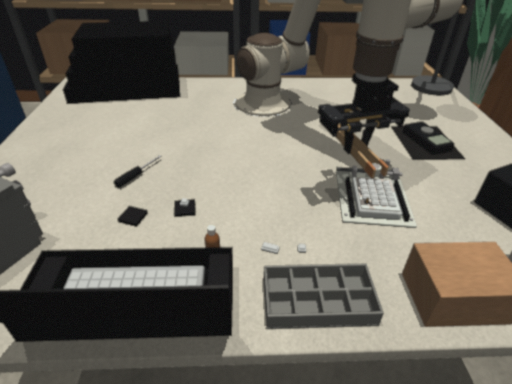

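The predicted outline of a knob centred over the shaft matches the real knob in both views. The loose parts are where they were, and the arm is still.

```bash
python3 - <<'E'
from station import ticket
print(ticket.finish_job())
E
```

```text
the job is handed in; nothing more can be done
None
```

The job is handed in at about 21 s. The bolt is home, and the tongs are holding the knob over the shaft.

- **Bolt:** I pinched the pin and slid it about 40 mm along the cradle's +y until it stopped firmly. The wrist force rose to about 15 N with no further movement. Afterwards the picture showed the bolt through the keeper.
- **Tongs and knob:** I gripped the tongs partly closed, lowered the open jaws around the knob and shut them at a gripper opening of about 33 mm. The knob lifted cleanly off its foam, and the gripper's fingers stayed well away from it.
- **Last checks:**
  - **Position:** the outline of a knob centred over the shaft matched the real one in both views to about 1 mm. The camera calibration itself is only good to about 2 mm.
  - **Height:** the knob's underside is about 72 mm above the shaft top.
  - **Stillness:** the tool is vertical and the arm is at rest.
  - **Loose parts:** the screwdriver, keys, bottle and foam pads looked undisturbed in the last scene picture.
- **Disagreement:** the scene view alone put the shaft 3 to 4 mm from the other estimates. I used the two-view value, which agrees with the position worked out from the cradle's corners.

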